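# Start the board tester with its two-hand keys

## Task

Start a test of the relay board: with the fingers, push the tester's open tray fully home, then press the two round start keys on the separate start box down together, one with each fingertip, hold both down for at least three seconds, and let them both come up again. Nothing is to be gripped or lifted: leave the small square stop key between the start keys alone, leave the start box standing where it is, and do not disturb the tape roll, marker, USB stick and side cutter lying about.

Things in the scene. Friction and masses are not known exactly. Their poses are not given: they have to be found in the camera images.
- tester: Board tester: a low grey sheet-metal hood, 70 (x) x 100 (y) x 50 (z) mm, fixed to the worktop. Origin: centre of its underside, on the worktop. Its +x axis is the direction in which the tray is pushed home; the tray opens towards its -x. It may stand turned up to 0.4 rad either way, and either to the left or the right of the start box
- tray (a joint): Opening of the tester's tray in m: 0 = fully home, up to 0.046 open. Starts 0.028 to 0.044 open, runs stiffly (2 N friction plus some damping) and stays where it is left. Home means under 0.003. A green relay board (38 x 70 mm, 15 mm high) is fixed on the tray
- tray_face (a point): Centre of the outer face of the tray's flat aluminium front plate: the plate is upright, 96 mm wide, 34 mm high, 6 mm thick, from 9 to 43 mm above the worktop; this point is 26 mm above the worktop and 42 mm from the tester's origin along its -x when home. The point's axes are the tester's. Push here along the tester's +x
- start_box: Start box: a loose grey plastic box on rubber feet, 84 (x) x 124 (y) x 40 (z) mm, 0.8 kg give or take a third. Origin: centre of its underside; z up; the two start keys lie on its top on its y axis. Turned up to 0.4 rad either way. Not to be shoved more than 20 mm, tipped or lifted
- key_left_top (a point): Centre of the top of the left round start key (30 mm diameter), 30 mm from the box's middle along the box's +y; the top stands 52 mm above the worktop (12 mm above the box's top) when up
- key_right_top (a point): Centre of the top of the right round start key, the same, 30 mm from the box's middle along the box's -y; key centres are 60 mm apart
- key_left (a joint): Depth of the left key in m: 0 = up, 0.007 = at its stop; counts as down beyond 0.004. A spring pushes it back: about 1.8 N at the top, 5 N at the stop
- key_right (a joint): Depth of the right key in m, the same as the left. The keys must go down together: neither past 0.005 while the other is less than 0.0015 down; and neither is pressed while the tray is not home
- stop_key (a joint): Depth of the stop key in m, 0 = up, 0.004 = at its stop, light spring; must stay under 0.002
- stop_key_top (a point): Centre of the top of the stop key: a small square key, 14 x 14 mm, midway between the two start keys, its top 45 mm above the worktop (7 mm below the tops of the start keys)
- tape_roll: Roll of tape lying flat, 66 mm across, 13 mm high, loose; bystander. Origin: centre of its underside
- marker: Marker pen lying, 13 x 132 x 13 mm (long along its y), loose; bystander. Origin: centre of its underside
- usb_stick: USB stick lying, 18 x 50 x 8 mm, loose; bystander. Origin: centre of its underside
- side_cutter: Side cutter lying, 37 x 125 x 10 mm (long along its y), loose; bystander. Origin: centre of its underside

How it is judged:
On the way, in this order (a step that is already met when the one before it is completed fails the run):
1. the tray is fully home with both start keys up (value of joint tray below 0.003 m and value of joint each of key_left, key_right below 0.002 m), for 0.2 s.
2. both start keys are held down together for three seconds by the fingers, with the tray home (value of joint tray below 0.003 m and value of joint each of key_left, key_right above 0.004 m and contact force between the fingers and start_box above 2 N), for 3 s.
At the end, for the whole second after the job is handed in: The tray is home (within 3 mm), both start keys and the stop key are up again (within 1.5 mm), the start box stands level at rest on the worktop within 20 mm of where it stood, and the tape roll, marker, USB stick and side cutter are within 20 mm of where they lay (value of joint tray below 0.003 m and value of joint each of key_left, key_right, stop_key below 0.0015 m and linear speed of start_box below 0.01 m/s and height (world z) of start_box below 0.004 m and angle between start_box's own z axis and vertical below 0.05 rad and distance of each of tape_roll, marker, usb_stick, side_cutter, start_box from where it was at the start of the episode below 0.02 m); the robot touches nothing.
It fails at once if a start key is pressed while the tray is not home (value of joint tray above 0.004 m and value of joint any of key_left, key_right above 0.002 m).
It fails at once if one start key is pressed past 5 mm while the other is down less than 1.5 mm (not together) ((value of joint key_left above 0.005 m and value of joint key_right below 0.0015 m) or (value of joint key_right above 0.005 m and value of joint key_left below 0.0015 m)).
It fails at once if the small square stop key is pressed (value of joint stop_key above 0.002 m).
It fails at once if the start box is lifted (over 8 mm), tipped (over 0.15 rad) or shoved more than 20 mm (distance of start_box from where it was at the start of the episode above 0.02 m or height (world z) of start_box above 0.008 m or angle between start_box's own z axis and vertical above 0.15 rad).
It fails at once if the tape roll, marker, USB stick or side cutter is moved more than 20 mm or lifted (distance of any of tape_roll, marker, usb_stick, side_cutter from where it was at the start of the episode above 0.02 m).
It also fails if it takes over 45 s, if anything falls off the work surface, if the arm or the gripper's body presses on something with over 40 N, if the wrist force passes 120 N, or if a joint passes its speed limit or range.

## Robot

A 7-joint arm with a two-finger parallel gripper is mounted at the origin on a cart in front of the work surface, level with it; the furniture and walls round the work are solid. World frame = base frame: x ahead of the robot, y to its left, z up, the work surface at z = 0. Lengths are in m, angles in rad, forces in N, time in s.
With the tool pointing down it reaches from about 0.425 to 0.925 m from the base axis. Payload 6.8 kg.
Tool frame: the origin (TCP) lies at the centre of the arm's flange, where the gripper is bolted on; the fingertips stand 173 mm ahead of it and the grasp point (between the pads) lies 155 mm ahead of it; z points along the fingers, y is the direction in which the jaws open and shut (so a half turn about z gives the same grasp; the last joint's range is limited). The gripper opens to 85 mm and grips with 20 to 120 N. Pads are 22 mm wide; open, the fingers measure 114 mm over their backs; the gripper's body (76 mm by 85 mm) begins 54 mm behind the grasp point. The pads swing forward as they close: fully open they stand 13 mm farther back than shut.
Start: joints at [-1.279, 0.477, 0.022, 1.555, -0.011, 1.109, -0.083], TCP at [0.263, 0.622, 0.405] pointing down, gripper open.
Joint ranges: [-2.96, 2.96], [-0.34, 2.1], [-1.41, 1.46], [0.24, 2.44], [-1.37, 4.51], [0.17, 1.92], [-2.96, 2.96]. Speed limits (rad/s): [2.39, 2.39, 3.14, 3.14, 3.14, 3.14, 3.14].

## Interface

Orientations are given as a rotation vector (axis times angle).
In Python, from bench import readout, grab_frame, camera_model, r gives the robot as it stands.
- The arm moves only by the tool apply_moves, never from a script. Its argument "deltas" is a list of rows, each an object with "xyz": the shift along the world's x, y, z in m, a list of three; "turn": the turn about the world's z in rad. In form: [{"xyz": [dx, dy, dz], "turn": turn}, ...]. A call has 1 to 12 rows; each row shifts and turns the commanded pose from where the row before left it; what a row does not reach is not made up. A row lasts 1/12 s, in which the tool goes at most 41.7 mm and 7.16 degrees, less where a joint would pass 70% of its speed; a pose out of reach is approached as far as the arm can. A call with a gripper value outside its range is refused whole. "claw" is the gripper's target within -1 to 1 (shut at 1, half-way at 0, fully open at -1), set as the call begins (left out, the last holds). The fingers move at their own pace and stop on an object; "squeeze" is the grip in N (left out, the last holds). Time passes only in rows, so rows that do not move let the fingers close. It gives the time, the measured TCP pose, the force and the opening at its end, in the units of the state.
- readout.get_obs(): the state, without advancing time (a new reading comes with each control period).
- grab_frame(name): name is "scene" or "top"; returns the picture (480x640x3 uint8, red, green, blue); there is no depth.
- camera_model(name): a dict with "intrinsics" (3x3 intrinsics, pixels), "k1" (the pictures are not rectified: a ray, as slopes to the right and down, at radius r is drawn at 1 + k1 r^2 times it, then the intrinsics apply), "R" (3x3) and "t" (3): a world point X has camera coordinates R X + t. Camera axes: x right, y down, z forward; pixel columns grow to the right and rows downward; lengths in m; the calibration is good to about 2 mm. A picture is of the moment at which its call begins. camera_model takes no time and is no camera call.
- r.hand_in(): hands the job in, once; it reports no verdict.
The state is a dict: "clock": time; "joints": joint angles; "qvel": joint speeds; "tau": joint torques, N m; "tcp_pos": TCP position; "orientation": TCP orientation; "contact_force": force on the tool from outside, world axes, zero at the start; "moment": the same for the moment, N m; "grip_width": finger opening in m.
Only numpy, scipy, OpenCV 4.12 (cv2) and the standard library are available. Lean on these libraries where they do the work, as an engineer would, in place of code of your own. Each camera call takes 0.05 s, during which the arm holds its last target.

## Working session

There is one attempt and no reset: what is moved stays moved. The work goes in short steps, Python scripts to look and compute and a tool call to move; the robot and the scene stay as the last step left them, time stands still between calls to the robot, and variables do not carry over. Pictures are saved under pics/ and viewed, and the job is handed in when it is done.

Besides the shell and the picture viewer there is one more tool, called after "Call:" by a JSON object that holds its "name" and its "arguments". apply_moves: Moves the arm, as the interface text tells. Its arguments: {"type":"object","properties":{"deltas":{"type":"array"},"claw":{"type":"number"},"squeeze":{"type":"number"}},"required":["deltas"]}

```bash
mkdir -p pics; cat > h.py <<'E'
import numpy as np, cv2
from bench import readout, grab_frame, camera_model, r
def ray(name,uv):
    m=camera_model(name);K=np.array(m['intrinsics']);R=np.array(m['R']);t=np.array(m['t'])
    d=np.linalg.solve(K,[uv[0],uv[1],1.])[:2];u=d.copy()
    for _ in range(50): u=d/(1+m['k1']*(u@u))
    return -R.T@t, R.T@np.array([u[0],u[1],1])
def atz(name,uv,z):
    c,d=ray(name,uv); return c+d*(z-c[2])/d[2]
def tri(a,b):
    c1,d1=ray('scene',a);c2,d2=ray('top',b)
    s=np.linalg.lstsq(np.c_[d1,-d2],c2-c1,rcond=None)[0]
    p,q=c1+s[0]*d1,c2+s[1]*d2
    return (p+q)/2,np.linalg.norm(p-q)
def proj(name,X):
    m=camera_model(name);c=np.array(m['R'])@X+np.array(m['t']);u=c[:2]/c[2];u=u*(1+m['k1']*(u@u))
    return (np.array(m['intrinsics'])@[u[0],u[1],1])[:2]
E
python3 - <<'E'
from h import *
for n in ('scene','top'):
    f=grab_frame(n);cv2.imwrite(f'pics/{n}0.png',f[:,:,::-1])
    m=camera_model(n);print(n,-np.array(m['R']).T@m['t'],m['intrinsics'],m['k1'],m['R'])
print(readout.get_obs())
E
```

```text
scene [-0.25208618 -0.62548642  0.82454298] [[552.242291     0.         322.10486435]
 [  0.         552.242291   236.57338511]
 [  0.           0.           1.        ]] -0.02437789617306417 [[ 0.50441346 -0.86336413  0.01301675]
 [-0.55244644 -0.33427475 -0.76358583]
 [ 0.66360378  0.37797191 -0.64557513]]
top [ 0.37118982 -0.18115491  1.02604296] [[443.5737225    0.         322.27263406]
 [  0.         443.5737225  243.53362596]
 [  0.           0.           1.        ]] -0.0066082132588753985 [[ 2.69578813e-02 -9.99622463e-01  5.31083992e-03]
 [-9.86677538e-01 -2.74607168e-02 -1.60353815e-01]
 [ 1.60439114e-01 -9.17287366e-04 -9.87045313e-01]]
{'clock': 0.1, 'joints': array([-1.2790973 ,  0.47770445,  0.02236464,  1.55636331, -0.01149885,
        1.10931632, -0.0830805 ]), 'qvel': array([-0.00016704, -0.00070694, -0.00069535, -0.00266337,  0.00148798,
        0.00209409,  0.00021172]), 'tau': array([ 4.12257883e-03, -5.97754633e+01,  1.61326010e+00, -2.81951630e+01,
        1.27932394e-02,  4.99311107e-03,  6.80448039e-06]), 'tcp_pos': array([0.26263523, 0.62153057, 0.40382731]), 'orientation': array([-6.23757412e-01, -3.07884204e+00,  2.59302306e-03]), 'contact_force': array([ 0.64648094, -0.12229221,  0.06488238]), 'moment': array([0.01347155, 0.06704589, 0.03287863]), 'grip_width': 0.08532571025404309}
```

View pics/scene0.png

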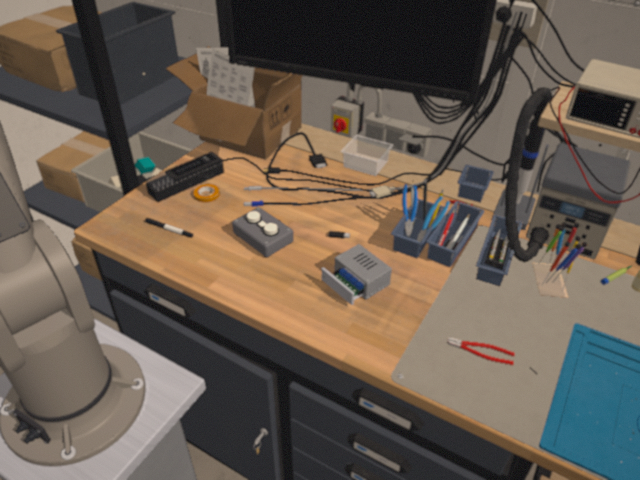

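View pics/top0.png

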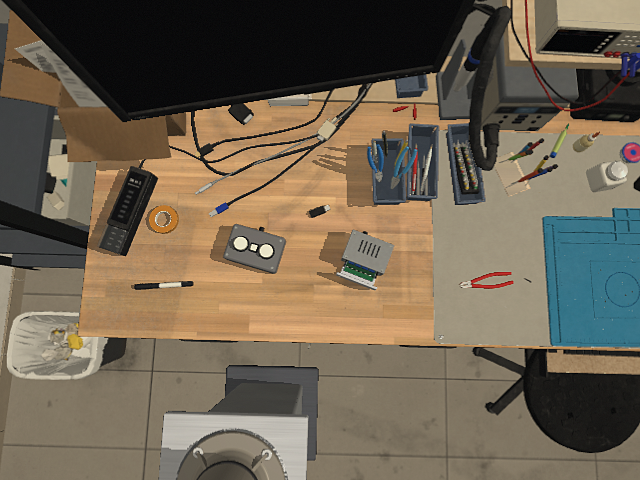

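```bash
python3 - <<'E'
import cv2
s=cv2.imread('pics/scene0.png');t=cv2.imread('pics/top0.png')
for n,im,(x,y,w,h),k in [('s_box',s,(225,200,80,60),10),('t_box',t,(215,215,80,60),10),('s_tes',s,(315,240,80,65),9),('t_tes',t,(325,225,80,70),8)]:
    cv2.imwrite(f'pics/{n}.png',cv2.resize(im[y:y+h,x:x+w],None,fx=k,fy=k,interpolation=cv2.INTER_CUBIC))
E
```

```text
(no output)
```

View pics/s_box.png

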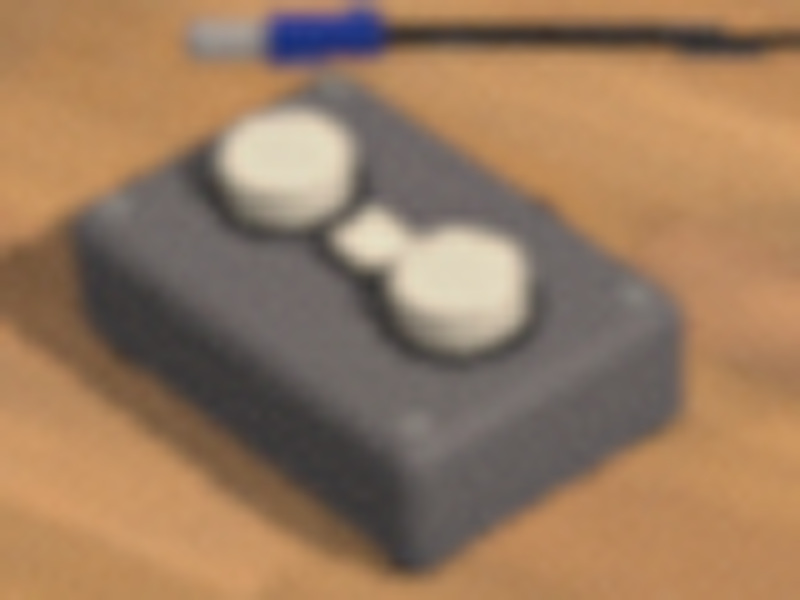

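View pics/t_box.png

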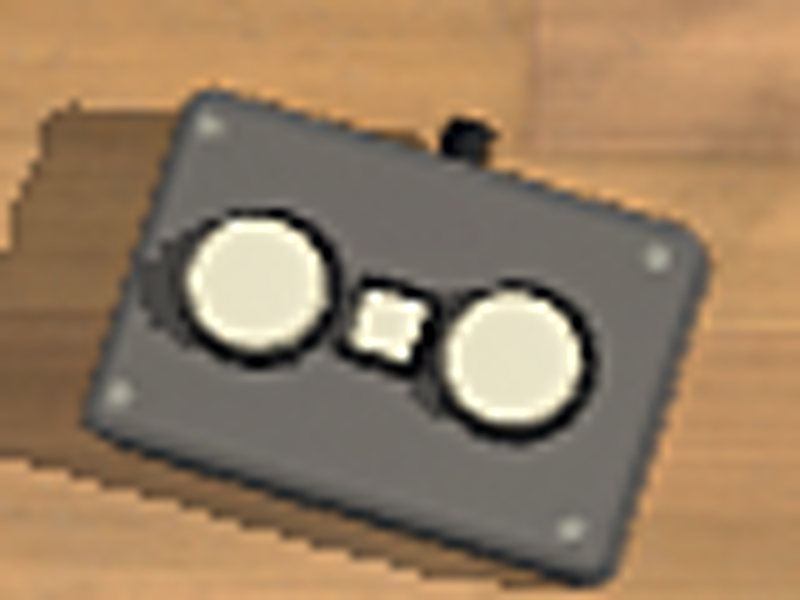

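View pics/s_tes.png

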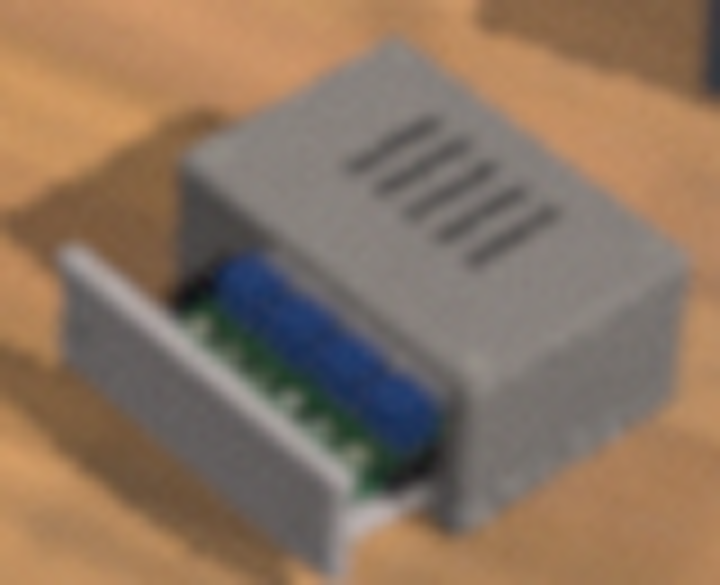

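View pics/t_tes.png

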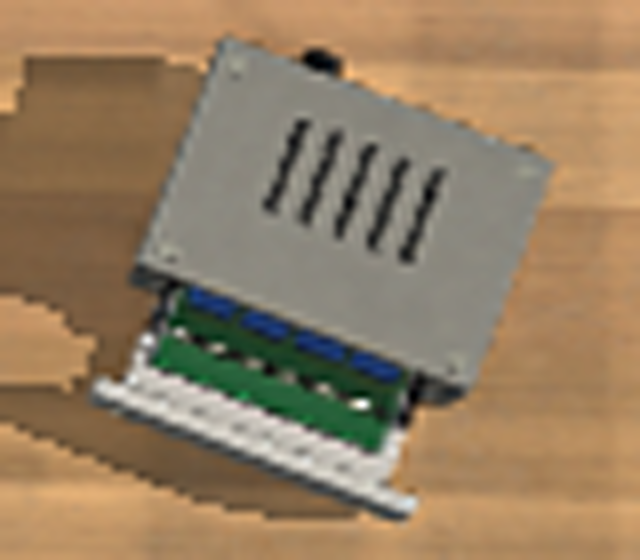

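```bash
python3 - <<'E'
from h import *
def c(p,x,y,k): return np.array([(p[0]+.5)/k-.5+x,(p[1]+.5)/k-.5+y])
B=[('L',(288,150),(257,282)),('R',(460,268),(513,357)),('stop',(372,236),(390,324))]
for n,a,b in B:
    a=c(a,225,200,10);b=c(b,215,215,10);p,e=tri(a,b);print(n,p.round(4),round(e,4))
    z=.045 if n=='stop' else .052
    print('   ',atz('scene',a,z).round(4),atz('top',b,z).round(4))
T=[('++',(395,38),(225,38),.05),('+-',(690,258),(552,165),.05),('--',(478,375),(465,390),.05),('-+',(185,160),(138,268),.05),('pl+',(62,253),(95,395),.043),('pl-',(332,492),(405,517),.043)]
for n,a,b,z in T:
    a=c(a,315,240,9);b=c(b,325,225,8);p,e=tri(a,b);print(n,p.round(4),round(e,4), atz('scene',a,z).round(4),atz('top',b,z).round(4))
E
```

```text
L [ 0.5266 -0.0006  0.053 ] 0.0019
    [ 0.5281 -0.0006  0.052 ] [5.262e-01 3.000e-04 5.200e-02]
R [ 0.5113 -0.0583  0.0535] 0.0018
    [ 0.5132 -0.0579  0.052 ] [ 0.5109 -0.0574  0.052 ]
stop [ 0.5189 -0.0291  0.0451] 0.0011
    [ 0.5193 -0.0295  0.045 ] [ 0.5186 -0.0286  0.045 ]
++ [ 0.5645 -0.2498  0.049 ] 0.001 [ 0.5638 -0.2507  0.05  ] [ 0.564  -0.2494  0.05  ]
+- [ 0.5312 -0.3421  0.0489] 0.0018 [ 0.5307 -0.3431  0.05  ] [ 0.5305 -0.3411  0.05  ]
-- [ 0.4678 -0.3185  0.0533] 0.0042 [ 0.4723 -0.3188  0.05  ] [ 0.467  -0.3172  0.05  ]
-+ [ 0.4993 -0.2276  0.0499] 0.0033 [ 0.5003 -0.2289  0.05  ] [ 0.4984 -0.2263  0.05  ]
pl+ [ 0.464  -0.2162  0.0435] 0.002 [ 0.4651 -0.2167  0.043 ] [ 0.4635 -0.2154  0.043 ]
pl- [ 0.4327 -0.3029  0.0396] 0.0017 [ 0.4303 -0.305   0.043 ] [ 0.432  -0.3017  0.043 ]
```

Call:
{"name": "apply_moves", "arguments": {"deltas": [{"xyz": [0.022, -0.032, 0], "turn": 0.005}, {"xyz": [0.022, -0.032, 0], "turn": 0.005}, {"xyz": [0.022, -0.032, 0], "turn": 0.005}, {"xyz": [0.022, -0.032, 0], "turn": 0.005}, {"xyz": [0.022, -0.032, 0], "turn": 0.005}, {"xyz": [0.022, -0.032, 0], "turn": 0.005}, {"xyz": [0.022, -0.032, 0], "turn": 0.005}, {"xyz": [0.022, -0.032, 0], "turn": 0.005}, {"xyz": [0.022, -0.032, 0], "turn": 0.005}, {"xyz": [0.022, -0.032, 0], "turn": 0.01}, {"xyz": [0, 0, 0], "turn": 0}], "claw": -0.15, "squeeze": 20}}

```text
clock: 1.02
tcp_pos: [0.4874, 0.2934, 0.4047]
orientation: [0.557, 3.089, -0.006]
contact_force: [0.5, -0.7, -0.7]
grip_width: 0.0493
```

Call:
{"name": "apply_moves", "arguments": {"deltas": [{"xyz": [0, -0.039, 0], "turn": 0}, {"xyz": [0, -0.039, 0], "turn": 0}, {"xyz": [0, -0.039, 0], "turn": 0}, {"xyz": [0, -0.039, 0], "turn": 0}, {"xyz": [0, -0.039, 0], "turn": 0}, {"xyz": [0, -0.039, 0], "turn": 0}, {"xyz": [0, -0.039, 0], "turn": 0}, {"xyz": [0, -0.039, 0], "turn": 0}, {"xyz": [0, -0.039, 0], "turn": 0}, {"xyz": [-0.02, -0.034, 0], "turn": 0.01}, {"xyz": [-0.02, -0.034, 0], "turn": 0}, {"xyz": [0, 0, 0], "turn": 0}]}}

```text
clock: 2.02
tcp_pos: [0.4387, -0.1237, 0.4043]
orientation: [-0.539, -3.093, 0.003]
contact_force: [-0.2, -1.2, -0.2]
grip_width: 0.0495
```

Call:
{"name": "apply_moves", "arguments": {"deltas": [{"xyz": [-0.008, -0.031, 0], "turn": 0}, {"xyz": [-0.008, -0.031, 0], "turn": 0}, {"xyz": [-0.008, -0.03, 0], "turn": 0}, {"xyz": [-0.008, -0.03, -0.01], "turn": 0}, {"xyz": [0, 0, -0.03], "turn": 0}, {"xyz": [0, 0, -0.034], "turn": 0}, {"xyz": [0, 0, -0.034], "turn": 0}, {"xyz": [0, 0, -0.034], "turn": 0}, {"xyz": [0, 0, -0.03], "turn": 0}, {"xyz": [0, 0, -0.03], "turn": 0}, {"xyz": [0, 0, 0], "turn": 0}, {"xyz": [0, 0, 0], "turn": 0}]}}

```text
clock: 3.02
tcp_pos: [0.4103, -0.2389, 0.2019]
orientation: [-0.523, -3.094, -0.001]
contact_force: [-0.8, -0.5, 0.1]
grip_width: 0.0491
```

```bash
python3 - <<'E'
from h import *
for n,(x,y,w,h) in {'scene':(270,180,160,130),'top':(300,200,130,100)}.items():
    f=grab_frame(n)[:,:,::-1][y:y+h,x:x+w];cv2.imwrite(f'pics/{n}1.png',cv2.resize(f,None,fx=4,fy=4,interpolation=cv2.INTER_CUBIC))
o=readout.get_obs();print(o['tcp_pos'],o['orientation'],o['contact_force'])
E
```

```text
[ 0.41135382 -0.23952874  0.204032  ] [ 5.23542364e-01  3.09594557e+00 -5.46499089e-04] [-0.20077678  0.04050646  0.04094161]
```

View pics/scene1.png

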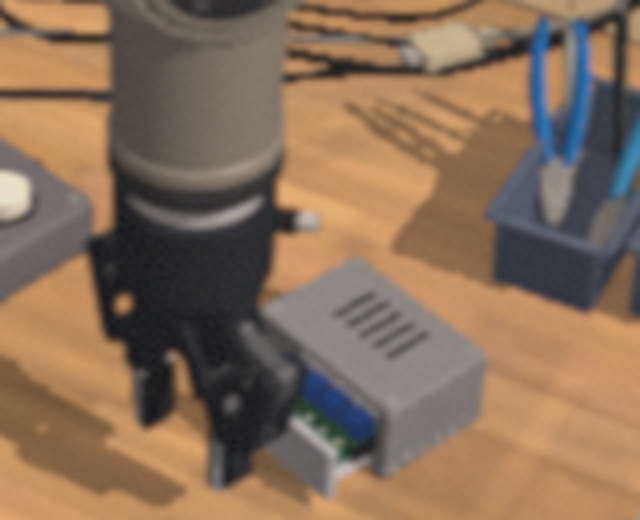

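View pics/top1.png

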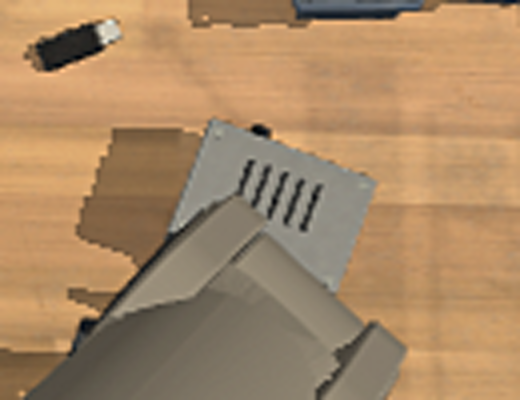

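Call:
{"name": "apply_moves", "arguments": {"deltas": [{"xyz": [-0.002, -0.006, -0.006], "turn": -0.01}, {"xyz": [0, 0, -0.006], "turn": 0}, {"xyz": [0.0094, -0.0034, 0], "turn": 0}, {"xyz": [0.0094, -0.0034, 0], "turn": 0}, {"xyz": [0.0047, -0.0017, 0], "turn": 0}, {"xyz": [0.0047, -0.0017, 0], "turn": 0}, {"xyz": [0.0047, -0.0017, 0], "turn": 0}, {"xyz": [0.0047, -0.0017, 0], "turn": 0}]}}

```text
clock: 3.78
tcp_pos: [0.4463, -0.2588, 0.1906]
orientation: [-0.539, -3.093, -0.001]
contact_force: [-3.1, 1.3, 1.5]
grip_width: 0.0489
```

```bash
python3 - <<'E'
from h import *
for n,(x,y,w,h) in {'scene':(270,180,160,130)}.items():
    f=grab_frame(n)[:,:,::-1][y:y+h,x:x+w];cv2.imwrite(f'pics/{n}2.png',cv2.resize(f,None,fx=4,fy=4,interpolation=cv2.INTER_CUBIC))
o=readout.get_obs();print(o['tcp_pos'],o['orientation'],o['contact_force'])
E
```

```text
[ 0.44730181 -0.25900364  0.19067697] [-5.38415518e-01 -3.09508868e+00 -5.83935533e-06] [-0.05469896 -0.11755209 -1.19875082]
```

View pics/scene2.png

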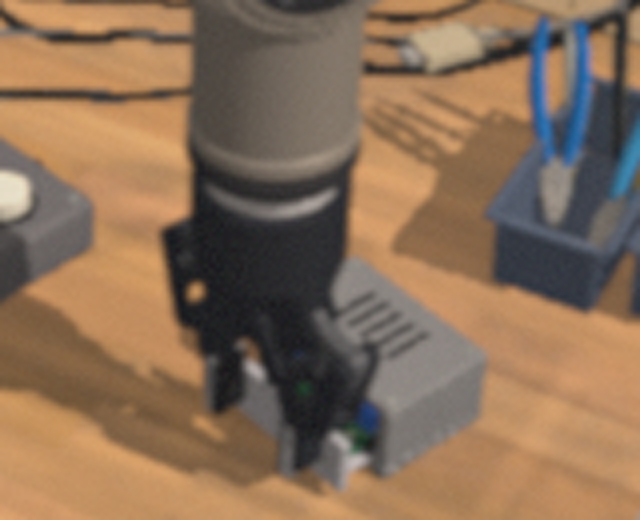

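Call:
{"name": "apply_moves", "arguments": {"deltas": [{"xyz": [0.0047, -0.0017, 0], "turn": 0}, {"xyz": [0.0047, -0.0017, 0], "turn": 0}, {"xyz": [0.0047, -0.0017, 0], "turn": 0}, {"xyz": [0.0028, -0.001, 0], "turn": 0}]}}

```text
clock: 4.17
tcp_pos: [0.4637, -0.265, 0.1905]
orientation: [-0.539, -3.095, -0.0]
contact_force: [-2.0, 1.5, -1.0]
grip_width: 0.0489
```

Call:
{"name": "apply_moves", "arguments": {"deltas": [{"xyz": [0.0019, -0.0007, 0], "turn": 0}, {"xyz": [0.0019, -0.0007, 0], "turn": 0}]}}

```text
clock: 4.33
tcp_pos: [0.4665, -0.2661, 0.1905]
orientation: [-0.539, -3.093, -0.001]
contact_force: [-6.7, 4.6, 6.3]
grip_width: 0.0492
```

Call:
{"name": "apply_moves", "arguments": {"deltas": [{"xyz": [0.0019, -0.0007, 0], "turn": 0}, {"xyz": [0.0, 0, 0], "turn": 0}]}}

```text
clock: 4.5
tcp_pos: [0.467, -0.2664, 0.1903]
orientation: [-0.538, -3.089, -0.003]
contact_force: [-8.4, 4.9, 6.7]
grip_width: 0.0492
```

Call:
{"name": "apply_moves", "arguments": {"deltas": [{"xyz": [0.0019, -0.0007, 0], "turn": 0}, {"xyz": [0.0, 0, 0], "turn": 0}, {"xyz": [-0.0094, 0.0034, 0], "turn": 0}, {"xyz": [-0.0141, 0.005, 0], "turn": 0}, {"xyz": [-0.0188, 0.0068, 0], "turn": 0}, {"xyz": [-0.0188, 0.0068, 0.02], "turn": 0}, {"xyz": [0, 0, 0.035], "turn": 0.02}, {"xyz": [0, 0, 0.04], "turn": 0.03}, {"xyz": [0, 0, 0.04], "turn": 0.03}, {"xyz": [0, 0.035, 0], "turn": 0}, {"xyz": [0, 0.035, 0], "turn": 0}, {"xyz": [0, 0.035, 0], "turn": 0}]}}

```text
clock: 5.5
tcp_pos: [0.4103, -0.14, 0.3272]
orientation: [0.417, 3.108, 0.001]
contact_force: [1.2, 0.7, 0.0]
grip_width: 0.0494
```

```bash
python3 - <<'E'
from h import *
for n,(x,y,w,h) in {'scene':(315,240,80,65),'top':(325,225,80,70)}.items():
    f=grab_frame(n)[:,:,::-1][y:y+h,x:x+w];cv2.imwrite(f'pics/{n}3.png',cv2.resize(f,None,fx=8,fy=8,interpolation=cv2.INTER_CUBIC))
o=readout.get_obs();print(o['clock'],o['tcp_pos'],o['orientation'],o['contact_force'])
E
```

```text
5.6 [ 0.4104596  -0.13610218  0.32619152] [0.40227884 3.11336999 0.00371792] [-0.73369362 -0.88428839 -0.29154613]
```

View pics/scene3.png

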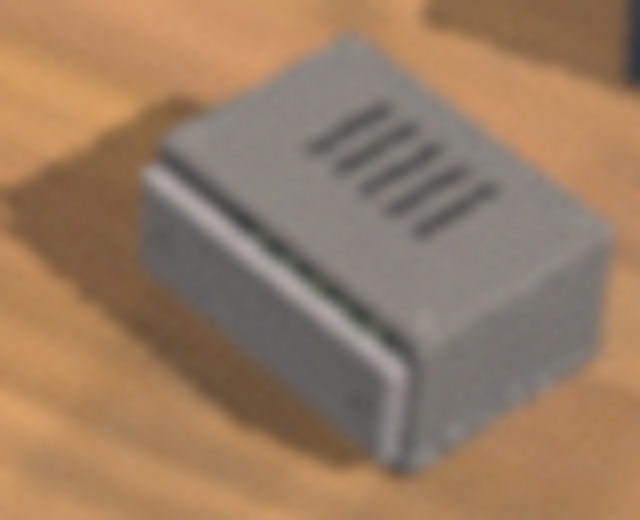

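View pics/top3.png

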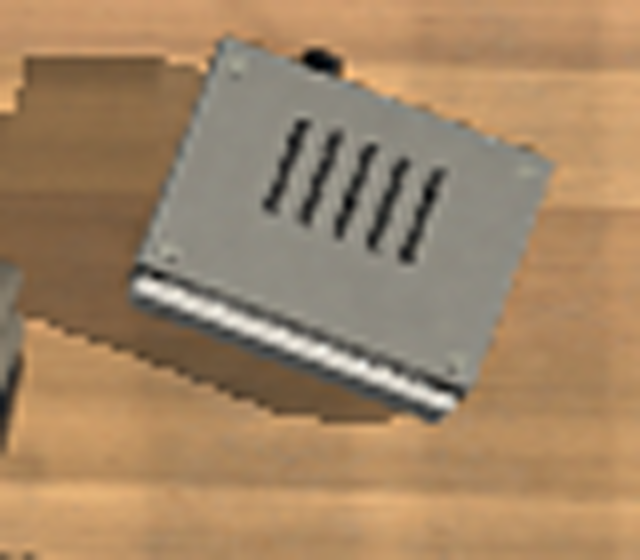

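```bash
python3 - <<'E'
from h import *
c=lambda p,x,y,k: np.array([(p[0]+.5)/k-.5+x,(p[1]+.5)/k-.5+y])
xd=np.array([.941,-.338])
t=lambda p,z:atz('top',c(p,325,225,8),z)[:2]
s=lambda p,z:atz('scene',c(p,315,240,8),z)[:2]
# top: hood front top edge mid, plate front top edge mid
for f,h,p in ((t,[(225,38),(552,165),(465,390),(138,268)],[(132,297),(438,418)]),(s,[(350,33),(614,232),(425,340),(165,145)],[(145,172),(392,380)])):
    C=np.mean([f(q,.05) for q in h],0);P=np.mean([f(q,.043) for q in p],0)
    print(C,P,(C-P)@xd)
E
```

```text
[ 0.5149875  -0.28346731] [ 0.4754028  -0.26787565] 0.04251918740438107
[ 0.51587437 -0.28587349] [ 0.47723764 -0.27151543] 0.0412101776624672
```

Call:
{"name": "apply_moves", "arguments": {"deltas": [{"xyz": [0.022, 0.021, 0], "turn": 0}, {"xyz": [0.022, 0.021, 0], "turn": 0}, {"xyz": [0.022, 0.021, 0], "turn": 0}, {"xyz": [0.022, 0.021, 0], "turn": 0}, {"xyz": [0.0205, 0.023, 0], "turn": 0}, {"xyz": [0, 0, -0.03], "turn": 0}, {"xyz": [0, 0, -0.025], "turn": 0}, {"xyz": [0, 0, -0.015], "turn": 0}, {"xyz": [0, 0, -0.01], "turn": 0}, {"xyz": [0, 0, 0], "turn": 0}, {"xyz": [0, 0, 0], "turn": 0}]}}

```text
clock: 6.52
tcp_pos: [0.5186, -0.0342, 0.246]
orientation: [0.416, 3.113, -0.0]
contact_force: [0.0, 0.5, 0.4]
grip_width: 0.0489
```

```bash
python3 - <<'E'
from h import *
for n,(x,y,w,h) in {'scene':(215,170,100,90),'top':(205,195,100,80)}.items():
    f=grab_frame(n)[:,:,::-1][y:y+h,x:x+w];cv2.imwrite(f'pics/{n}4.png',cv2.resize(f,None,fx=6,fy=6,interpolation=cv2.INTER_CUBIC))
o=readout.get_obs();print(o['clock'],o['tcp_pos'],o['orientation'],o['contact_force'])
E
```

```text
6.6167 [ 0.51892093 -0.03407885  0.24684026] [4.15280469e-01 3.11160936e+00 6.83836090e-04] [-0.33294633  0.28071383  0.16668525]
```

View pics/scene4.png

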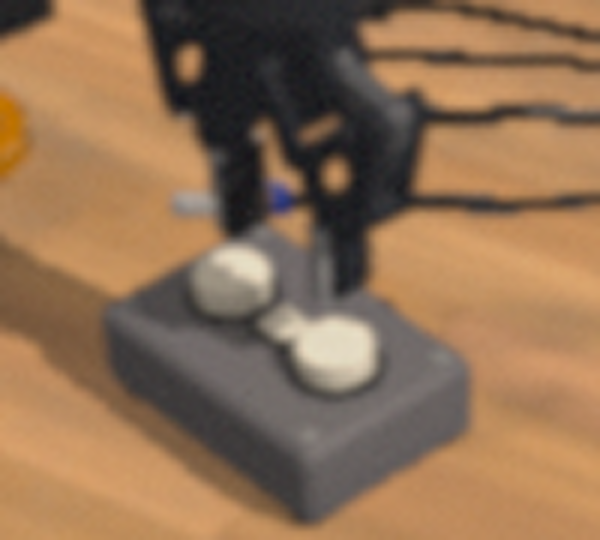

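View pics/top4.png

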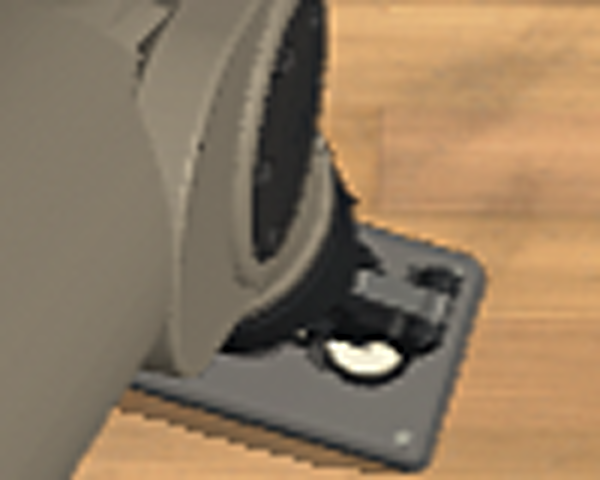

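```bash
python3 - <<'E'
from h import *
o=readout.get_obs();p=o['tcp_pos']
d=np.array([.26,.965,0])
for z in (.173,.168,.163):
  for s in (1,-1):
    q=p+s*d*.032-[0,0,z]
    print(z,s,((proj('scene',q)-[215,170]+.5)*6).round(),((proj('top',q)-[205,195]+.5)*6).round())
E
```

```text
0.173 1 [233. 228.] [214. 277.]
0.173 -1 [345. 305.] [382. 327.]
0.168 1 [233. 217.] [211. 275.]
0.168 -1 [345. 294.] [380. 325.]
0.163 1 [232. 206.] [209. 273.]
0.163 -1 [344. 283.] [379. 323.]
```

Call:
{"name": "apply_moves", "arguments": {"deltas": [{"xyz": [0, 0.005, -0.008], "turn": 0}, {"xyz": [0, 0, -0.006], "turn": 0}, {"xyz": [0, 0, -0.003], "turn": 0}, {"xyz": [0, 0, 0], "turn": 0}, {"xyz": [0, 0, 0], "turn": 0}]}}

```text
clock: 7.03
tcp_pos: [0.5181, -0.0288, 0.2285]
orientation: [-0.415, -3.114, 0.0]
contact_force: [-0.2, -0.6, -0.3]
grip_width: 0.049
```

```bash
python3 - <<'E'
from h import *
for n,(x,y,w,h) in {'scene':(215,170,100,90),'top':(205,195,100,80)}.items():
    f=grab_frame(n)[:,:,::-1][y:y+h,x:x+w];cv2.imwrite(f'pics/{n}5.png',cv2.resize(f,None,fx=6,fy=6,interpolation=cv2.INTER_CUBIC))
o=readout.get_obs();print(o['clock'],o['tcp_pos'],o['orientation'],o['contact_force'])
E
```

```text
7.1333 [ 0.51828363 -0.02880946  0.2287944 ] [ 4.14989742e-01  3.11390280e+00 -3.85721717e-05] [-0.42334053  0.57673337  0.09260674]
```

View pics/scene5.png

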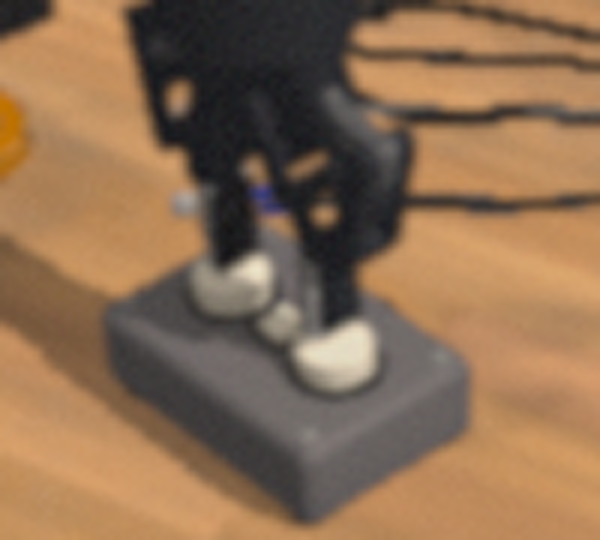

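View pics/top5.png

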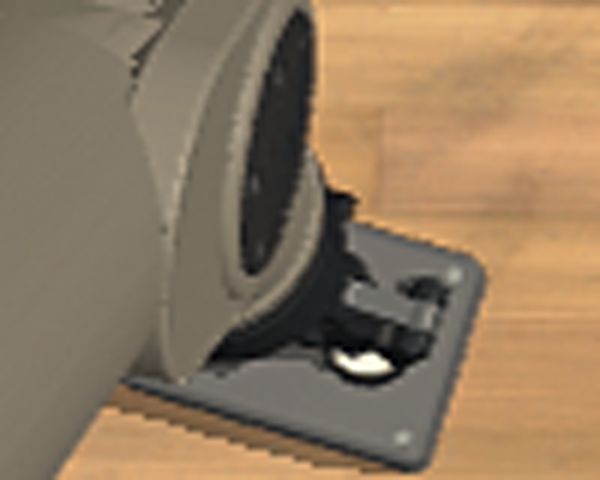

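Call:
{"name": "apply_moves", "arguments": {"deltas": [{"xyz": [0, 0, -0.002], "turn": 0}, {"xyz": [0, 0, -0.002], "turn": 0}, {"xyz": [0, 0, -0.002], "turn": 0}, {"xyz": [0, 0, 0], "turn": 0}]}}

```text
clock: 7.47
tcp_pos: [0.5183, -0.0288, 0.2225]
orientation: [0.415, 3.114, 0.0]
contact_force: [-0.8, -0.5, 3.0]
grip_width: 0.0487
```

Call:
{"name": "apply_moves", "arguments": {"deltas": [{"xyz": [0, 0, -0.0015], "turn": 0}, {"xyz": [0, 0, -0.0015], "turn": 0}, {"xyz": [0, 0, 0], "turn": 0}]}}

```text
clock: 7.72
tcp_pos: [0.5183, -0.0287, 0.2198]
orientation: [0.415, 3.114, 0.0]
contact_force: [-1.6, -0.9, 6.6]
grip_width: 0.0487
```

Call:
{"name": "apply_moves", "arguments": {"deltas": [{"xyz": [0, 0, -0.0015], "turn": 0}, {"xyz": [0, 0, -0.0015], "turn": 0}, {"xyz": [0, 0, -0.001], "turn": 0}, {"xyz": [0, 0, 0], "turn": 0}]}}

```text
clock: 8.05
tcp_pos: [0.5183, -0.0288, 0.216]
orientation: [0.415, 3.114, 0.0]
contact_force: [-2.7, 1.3, 8.4]
grip_width: 0.0491
```

```bash
python3 - <<'E'
from h import *
for n,(x,y,w,h) in {'scene':(215,170,100,90)}.items():
    f=grab_frame(n)[:,:,::-1][y:y+h,x:x+w];cv2.imwrite(f'pics/{n}6.png',cv2.resize(f,None,fx=6,fy=6,interpolation=cv2.INTER_CUBIC))
o=readout.get_obs();print(o['clock'],o['tcp_pos'],o['contact_force'],o['moment'])
E
```

```text
8.1 [ 0.51830646 -0.0287925   0.21609646] [-2.05782     0.07939493  8.87978298] [0.11786487 0.51694402 0.03347906]
```

View pics/scene6.png

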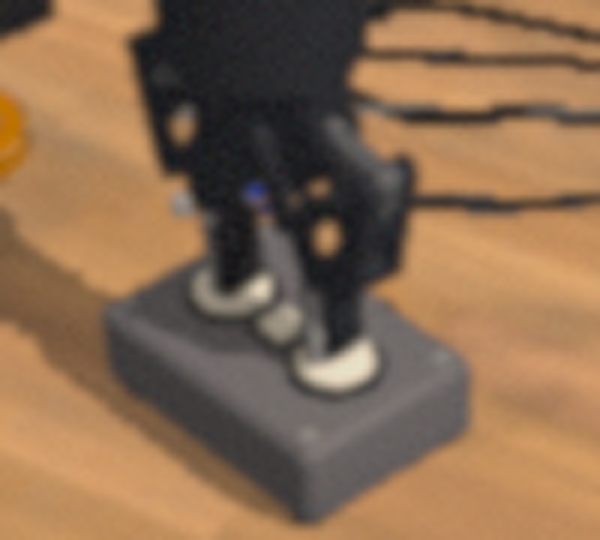

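Both keys are visibly down and about level, with about 9 N of total force. I'll press slightly deeper and hold.

Call:
{"name": "apply_moves", "arguments": {"deltas": [{"xyz": [0, 0, -0.0008], "turn": 0}, {"xyz": [0, 0, 0], "turn": 0}, {"xyz": [0, 0, 0], "turn": 0}, {"xyz": [0, 0, 0], "turn": 0}]}}

```text
clock: 8.43
tcp_pos: [0.5183, -0.0288, 0.2156]
orientation: [0.415, 3.114, 0.001]
contact_force: [-3.1, 0.5, 11.1]
grip_width: 0.0494
```

Call:
{"name": "apply_moves", "arguments": {"deltas": [{"xyz": [0, 0, 0], "turn": 0}, {"xyz": [0, 0, 0], "turn": 0}, {"xyz": [0, 0, 0], "turn": 0}, {"xyz": [0, 0, 0], "turn": 0}, {"xyz": [0, 0, 0], "turn": 0}, {"xyz": [0, 0, 0], "turn": 0}, {"xyz": [0, 0, 0], "turn": 0}, {"xyz": [0, 0, 0], "turn": 0}, {"xyz": [0, 0, 0], "turn": 0}, {"xyz": [0, 0, 0], "turn": 0}, {"xyz": [0, 0, 0], "turn": 0}, {"xyz": [0, 0, 0], "turn": 0}]}}

```text
clock: 9.43
tcp_pos: [0.5183, -0.0288, 0.2156]
orientation: [0.415, 3.114, 0.001]
contact_force: [-3.3, 1.5, 10.2]
grip_width: 0.0488
```

Call:
{"name": "apply_moves", "arguments": {"deltas": [{"xyz": [0, 0, 0], "turn": 0}, {"xyz": [0, 0, 0], "turn": 0}, {"xyz": [0, 0, 0], "turn": 0}, {"xyz": [0, 0, 0], "turn": 0}, {"xyz": [0, 0, 0], "turn": 0}, {"xyz": [0, 0, 0], "turn": 0}, {"xyz": [0, 0, 0], "turn": 0}, {"xyz": [0, 0, 0], "turn": 0}, {"xyz": [0, 0, 0], "turn": 0}, {"xyz": [0, 0, 0], "turn": 0}, {"xyz": [0, 0, 0], "turn": 0}, {"xyz": [0, 0, 0], "turn": 0}]}}

```text
clock: 10.43
tcp_pos: [0.5183, -0.0288, 0.2155]
orientation: [0.415, 3.114, 0.001]
contact_force: [-3.2, 0.0, 11.4]
grip_width: 0.0488
```

Call:
{"name": "apply_moves", "arguments": {"deltas": [{"xyz": [0, 0, 0], "turn": 0}, {"xyz": [0, 0, 0], "turn": 0}, {"xyz": [0, 0, 0], "turn": 0}, {"xyz": [0, 0, 0], "turn": 0}, {"xyz": [0, 0, 0], "turn": 0}, {"xyz": [0, 0, 0], "turn": 0}, {"xyz": [0, 0, 0], "turn": 0}, {"xyz": [0, 0, 0], "turn": 0}, {"xyz": [0, 0, 0], "turn": 0}, {"xyz": [0, 0, 0], "turn": 0}, {"xyz": [0, 0, 0], "turn": 0}, {"xyz": [0, 0, 0], "turn": 0}]}}

```text
clock: 11.43
tcp_pos: [0.5183, -0.0288, 0.2156]
orientation: [0.415, 3.114, 0.001]
contact_force: [-2.7, 0.4, 11.9]
grip_width: 0.0491
```

Call:
{"name": "apply_moves", "arguments": {"deltas": [{"xyz": [0, 0, 0], "turn": 0}, {"xyz": [0, 0, 0], "turn": 0}, {"xyz": [0, 0, 0], "turn": 0}, {"xyz": [0, 0, 0], "turn": 0}, {"xyz": [0, 0, 0], "turn": 0}, {"xyz": [0, 0, 0], "turn": 0}, {"xyz": [0, 0, 0], "turn": 0}, {"xyz": [0, 0, 0], "turn": 0}, {"xyz": [0, 0, 0], "turn": 0}, {"xyz": [0, 0, 0], "turn": 0}, {"xyz": [0, 0, 0], "turn": 0}, {"xyz": [0, 0, 0], "turn": 0}]}}

```text
clock: 12.43
tcp_pos: [0.5183, -0.0288, 0.2155]
orientation: [0.415, 3.114, 0.001]
contact_force: [-2.7, 0.3, 11.5]
grip_width: 0.0495
```

```bash
python3 - <<'E'
from h import *
x,y,w,h=215,170,100,90
f=grab_frame('scene')[:,:,::-1][y:y+h,x:x+w];cv2.imwrite('pics/scene7.png',cv2.resize(f,None,fx=6,fy=6,interpolation=cv2.INTER_CUBIC))
E
```

```text
(no output)
```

View pics/scene7.png

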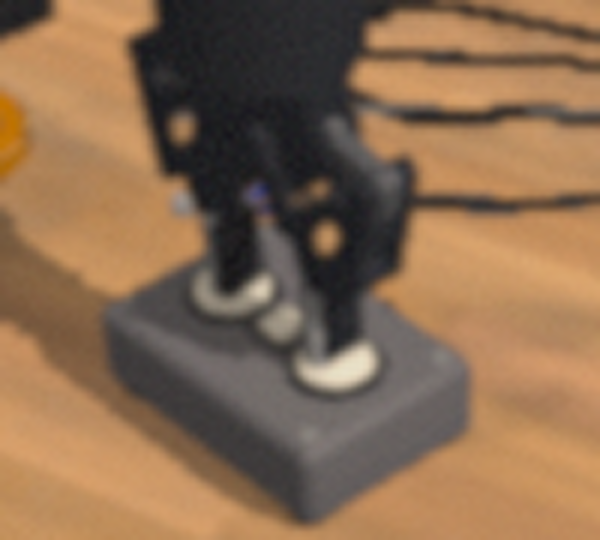

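Both keys are still down after 4 s, and the stop key hasn't been touched. Now releasing and moving clear.

Call:
{"name": "apply_moves", "arguments": {"deltas": [{"xyz": [0, 0, 0.003], "turn": 0}, {"xyz": [0, 0, 0.003], "turn": 0}, {"xyz": [0, 0, 0.004], "turn": 0}, {"xyz": [0, 0, 0.01], "turn": 0}, {"xyz": [0, 0, 0.02], "turn": 0}, {"xyz": [0, 0, 0.035], "turn": 0}, {"xyz": [0, 0, 0.035], "turn": 0}, {"xyz": [0, 0, 0.035], "turn": 0}, {"xyz": [-0.01, 0.035, 0], "turn": 0}, {"xyz": [-0.01, 0.035, 0], "turn": 0}, {"xyz": [0, 0.038, 0], "turn": 0}, {"xyz": [0, 0.038, 0], "turn": 0}]}}

```text
clock: 13.48
tcp_pos: [0.4974, 0.1183, 0.3608]
orientation: [0.417, 3.113, 0.001]
contact_force: [1.2, 0.4, -0.1]
grip_width: 0.0488
```

Call:
{"name": "apply_moves", "arguments": {"deltas": [{"xyz": [0, 0.038, 0], "turn": 0}, {"xyz": [0, 0.038, 0], "turn": 0}, {"xyz": [0, 0.038, 0], "turn": 0}, {"xyz": [0, 0.038, 0], "turn": 0}, {"xyz": [0, 0, 0], "turn": 0}, {"xyz": [0, 0, 0], "turn": 0}]}}

```text
clock: 13.98
tcp_pos: [0.4974, 0.272, 0.3599]
orientation: [-0.407, -3.115, -0.0]
contact_force: [-0.3, -0.5, -0.2]
grip_width: 0.0487
```

```bash
python3 - <<'E'
from h import *
for n in ('scene','top'):
    f=grab_frame(n);cv2.imwrite(f'pics/{n}8.png',f[:,:,::-1])
x,y,w,h=215,215,80,60
f=cv2.imread('pics/top8.png')[y:y+h,x:x+w];cv2.imwrite('pics/t8.png',cv2.resize(f,None,fx=10,fy=10,interpolation=cv2.INTER_CUBIC))
x,y,w,h=225,200,80,60
f=cv2.imread('pics/scene8.png')[y:y+h,x:x+w];cv2.imwrite('pics/s8.png',cv2.resize(f,None,fx=10,fy=10,interpolation=cv2.INTER_CUBIC))
E
```

```text
(no output)
```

View pics/top8.png

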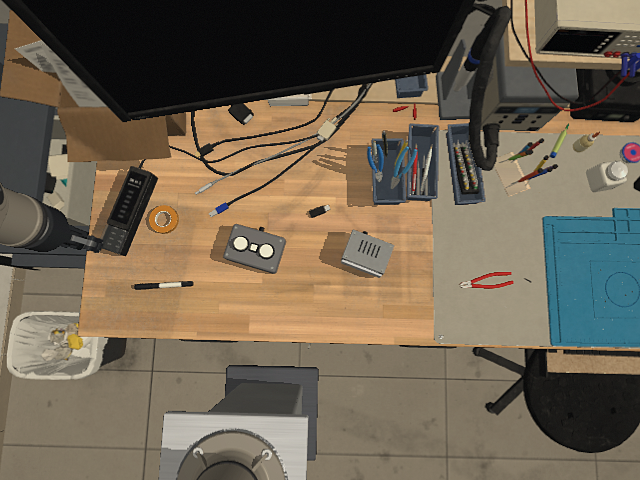

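View pics/t8.png

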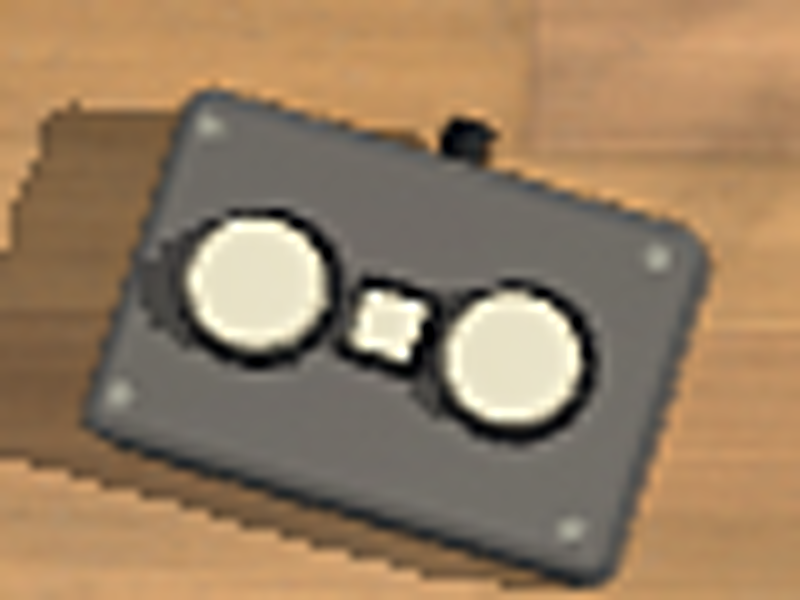

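View pics/s8.png

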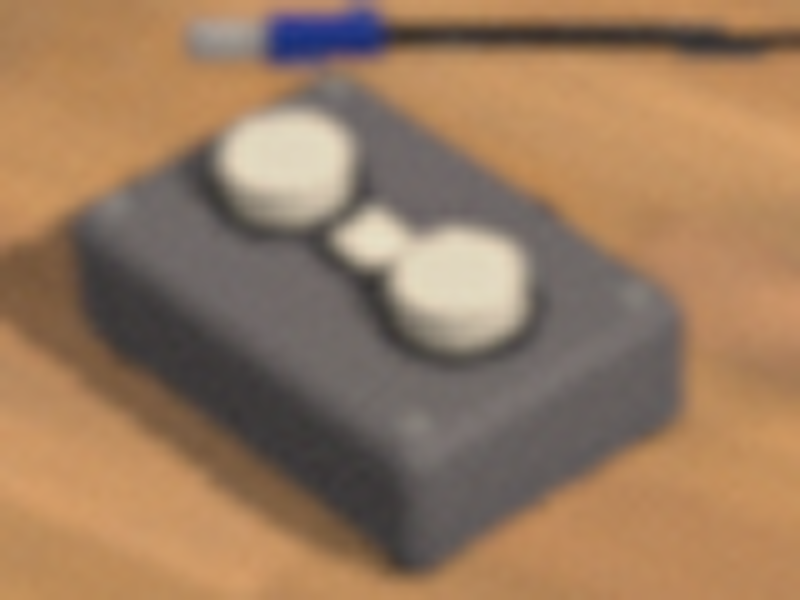

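The box hasn't moved a pixel, all the keys are up, the tray is home and the bystander items are where they were. The arm is clear, so I'm handing in.

```bash
python3 -c "
from h import *
print(readout.get_obs()['contact_force']); print(r.hand_in())"
```

```text
[-0.37643997  0.08755282  0.13358927]
the job is handed in; nothing more can be done
None
```

I pushed the tray home, held both start keys down together for about 4 s, let them come up again and handed the job in at about 14 s. No verdict was reported.

- **Tray:** I pushed it in with both fingertips until it stopped at about 11 N. The pictures then put its face 41.2 mm (scene camera) and 42.5 mm (top camera) from the tester's centre; home is 42 mm.
- **Start keys:** They went down slowly and looked level in the picture, and 10–12 N of total force held throughout. The force while pressing matched two key springs.
- **After release:** With the arm clear, both start keys and the stop key are up. The start box looks the same as in the first pictures of it. In the last top view the tape roll, marker, USB stick and side cutter are where they were, by eye. The force on the tool is about zero.

No check failed. The only disagreement was 1–2 mm between the two cameras (up to 4 mm at one hood corner), roughly what the calibration allows.

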